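Turn the trolley wheel valve-up by its spokes and set the brake

TASK

The trolley wheel on the blue bench stand is to be pumped up next, so its tyre valve (red cap) must be uppermost. With the gripper's fingertips, push the wheel round gently by its spokes, one spoke after another, until the valve stands at the very top of the wheel, straight above the axle; then press the red brake pedal at the foot of the stand fully down, so that the brake holds the wheel there. Keep off the valve; nothing needs gripping or lifting, and the things lying round about stay where they are.

Things in the scene. Friction and masses are not known exactly. Their poses are not given: they have to be found in the camera images.
- wheel_stand: Fixed blue steel bench stand: base plate 165 x 210 x 10 mm (75 mm before to 90 mm behind the origin), a 36 x 50 mm column 215 mm high behind the wheel (from local x = 46 mm) and a stub axle, so the wheel's front is free. Origin: on the bench straight under the wheel's centre; x along the axle away from the robot's side, y to the left seen from the front, z up.
- axle (a point): Centre of the wheel on its axle, in its middle plane, 180 mm above the bench; axes as the stand's (they do not turn). Wheel: 280 mm over the black tyre, tyre 29 mm wide, rim inside radius 107 mm, rim 25 mm wide. Hub 44 mm across with its front face at local x = -34 mm; the dust cap on it, 29 mm across, ends at x = -40 mm.
- wheel (a joint): Turn of the wheel about the axle, rad, endless (read it modulo 2 pi): 0 when the valve is straight up, growing clockwise as seen from the front (the robot's side). At the start the valve is in the lower part (2.2 to 4.08). About 0.16 N m turns it (2 to 3 N on a spoke), and it stays where it is left.
- spokes: The five straight aluminium spokes at 36, 108, 180, 252 and 324 degrees from the valve, with open windows between; origin at the wheel's centre, x as the stand's, z through the valve, turning with the wheel. Each is 13 mm wide, 18 mm deep, from hub to rim; 64 mm from the axis it spans local x = -24 to -6 mm, sloping from 7 mm farther forward at the hub to 7 mm farther back at the rim.
- valve: The tyre valve: brass stem 8 mm thick with a red cap 10 mm thick, 28 mm long, standing inward from the rim midway between two spokes and turning with the wheel. Origin: the cap's inner end, 81 mm from the axle; z points outward along the stem, away from the axle. Straight up means that z is vertical and the valve is above the axle.
- brake_pedal (a joint): Turn of the brake pedal, rad: 0 up (brake off; it starts at 0 to 0.05), the shoe meets the tyre's tread at about 0.20, stop at 0.25. It takes about 5 N on the pad to move it and some 10 to 15 N to press it fully; it stays down when released, give or take 0.03.
- pedal_pad (a point): Centre of the top of the red ribbed brake pad, 34 mm (along the axle) x 54 mm, 116 mm before the wheel's middle plane and 58 mm above the bench with the brake off. It goes down about 21 mm, pivoting about a pin 86 mm behind it (toward the wheel) at 26 mm height. Axes as the stand's when the pedal is up.
- nut_driver: Nut driver with a red handle, 180 mm long, lying on the bench. Bystander.
- grease_tin: Round tin with a green lid, 60 mm across, 30 mm high. Bystander.
- esd_brush: Black brush, 145 mm long, lying. Bystander.
- marker: Marker pen, black and red, 140 mm long, lying. Bystander.
- tape_black: Roll of black tape, 70 mm across, 19 mm high, lying flat. Bystander.
- battery_9v: Block battery, 26 x 52 x 18 mm. Bystander.

How it is judged:
By the outcome, as a careful person would: the job done as asked, in the order asked, and still so for the second after the job is handed in, with the robot touching nothing.
It also fails if it takes over 61 s, if anything falls off the work surface, if the arm or the gripper's body presses on something with over 40 N, if the wrist force passes 120 N, or if a joint passes its speed limit or range.

ROBOT

A 6-joint arm with a two-finger parallel gripper is mounted at the origin on a cart in front of the work surface, level with it; the furniture and walls round the work are solid. World frame = base frame: x ahead of the robot, y to its left, z up, the work surface at z = 0. Lengths are in mm, angles in rad, forces in N, time in s.
With the tool pointing down it reaches from about 350 to 875 mm from the base axis. Payload 4.2 kg.
Tool frame: the origin (TCP) lies at the very end of the fingers, on their centre line; the grasp point (between the pads) lies 19 mm behind it; z points along the fingers, y is the line along which they close (so a half turn about z gives the same grasp; the last joint's range is limited). The gripper opens to 85 mm and grips with 20 to 120 N. Pads are 22 mm wide; open, the fingers measure 114 mm over their backs; the gripper's body (76 mm by 85 mm) begins 54 mm behind the grasp point. The pads swing forward as they close: fully open they stand 13 mm farther back than shut.
Start: joints at [-0.877, 0.385, 0.008, 0, -1.194, -0.259], TCP at [263.28, -566.818, 231.312] pointing down, gripper open.
Joint ranges: [-3.14, 3.14], [-1.21, 2.06], [-1.07, 1.41], [-3.16, 2.05], [-2.99, -0.16], [-3.1, 3.1]. Speed limits (rad/s): [2.79, 2.79, 3.14, 3.14, 3.14, 3.14].

INTERFACE

Orientations are given as a unit quaternion [x, y, z, w].
In Python, from bench import read_state, get_image, camera_model, job_done gives the robot as it stands.
- The arm moves only by the shell command python3 -m handwheel 'ROWS'. ROWS is JSON, a list of rows, each a list of 7 numbers: the shift along the tool's x, y, z in m, then the turn, a rotation vector about the tool's x, y, z in rad, then the gripper's target within -1 to 1 (fully open at 1, half-way at 0, shut at -1). In form: [[dx, dy, dz, wx, wy, wz, jaw], ...]. A call has 1 to 10 rows; each row is the pose to reach, as a shift and turn from the pose commanded when the call began, along the tool's axes at that moment; what a row does not reach only later rows make up. A row lasts 1/8 s, in which the tool goes at most 62.5 mm and 10.7 degrees, less where a joint would pass 70% of its speed; a pose out of reach is approached as far as the arm can. A call with a gripper value outside its range is refused whole. The fingers move at their own pace and stop on an object; the grip force is fixed at half the most. Time passes only in rows, so rows that repeat a pose let the fingers close. It gives the time, the measured TCP pose, the force, the opening and the grip force at its end, in the units of the state.
- read_state(): the state, without advancing time (a new reading comes with each control period).
- get_image(name): name is "scene" or "top"; returns (picture, depth): 420x560x3 uint8, blue, green, red; 420x560 float32, mm along the optical axis (not along the pixel's ray), 0 where there is no reading.
- camera_model(name): a dict with "K" (3x3 intrinsics, pixels), "rvec" (rotation vector, rad) and "tvec" (3), from world to camera coordinates, as OpenCV has them. Camera axes: x right, y down, z forward; pixel columns grow to the right and rows downward; lengths in mm; the calibration is good to about 2 mm. A picture is of the moment at which its call begins. camera_model takes no time and is no camera call.
- job_done(): hands the job in; it is judged then, once.
The state is a dict: "clock": time; "joints": joint angles; "joint_vel": joint speeds; "joint_efforts": joint torques, N m; "position": TCP position; "ee_rot": TCP orientation; "contact_force": force on the tool from outside, world axes, zero at the start; "wrist_torque": the same for the moment, N m; "gripper_width": finger opening in mm; "grasp_force": force on a finger pad.
Only numpy, scipy, OpenCV 4.12 (cv2) and the standard library are available. Lean on these libraries where they do the work, as an engineer would, in place of code of your own. Each camera call takes 0.05 s, during which the arm holds its last target. There are 200 camera calls.

## Working session

There is one attempt and no reset: what is moved stays moved. The work goes in short steps, Python scripts to look and compute and a shell command to move; the robot and the scene stay as the last step left them, time stands still between calls to the robot, and variables do not carry over. Pictures are saved under pics/ and viewed, at most 10 in all, crops included, and the job is handed in when it is done.

```bash
mkdir -p pics; ls
python3 - <<'E'
from bench import *
import cv2,numpy as np
s=read_state();print(s)
for n in("scene","top"):
    p,d=get_image(n);cv2.imwrite(f"pics/{n}0.png",p);np.save(f"{n}0.npy",d)
    m=camera_model(n);print(n,m);R=cv2.Rodrigues(np.array(m["rvec"],float))[0];print(-R.T@np.array(m["tvec"]).ravel())
E
```

```text
pics
{'clock': 0.0, 'joints': array([-8.77377678e-01,  3.85567175e-01,  6.59271763e-03, -4.83182098e-04,
       -1.19401383e+00, -2.58635568e-01]), 'joint_vel': array([-0.00044166, -0.00037896, -0.00014387,  0.00091803,  0.00080106,
        0.0006622 ]), 'joint_efforts': array([ 5.68900177e-04, -3.92290306e+01,  1.88404673e+01,  4.18620855e+00,
       -4.55942049e-03,  8.69607618e-06]), 'position': array([ 263.03494837, -566.29263946,  230.20457809]), 'ee_rot': array([-2.15596122e-01,  9.76481982e-01,  1.07703229e-03, -3.02653346e-04]), 'contact_force': array([0.21883638, 0.83336653, 0.11239637]), 'wrist_torque': array([-0.04328466, -0.03526652, -0.04024967]), 'grasp_force': 0.0, 'gripper_width': 85.52137113086508}
scene {'K': array([[508.97037605,   0.        , 277.41256551],
       [  0.        , 508.97037605, 214.80623547],
       [  0.        ,   0.        ,   1.        ]]), 'rvec': array([ 0.94745517, -2.2641721 ,  1.25697744]), 'tvec': array([298.3718365 , 325.11722805, 972.05440009])}
[-262.42841591  668.20030095  790.09898485]
top {'K': array([[513.39528192,   0.        , 279.00223955],
       [  0.        , 513.39528192, 200.99384225],
       [  0.        ,   0.        ,   1.        ]]), 'rvec': array([ 2.18741979, -2.18189685,  0.12132448]), 'tvec': array([ -23.50107166,  427.85997741, 1368.02042117])}
[ 302.33976531    5.67298592 1401.30468383]
```

View pics/scene0.png

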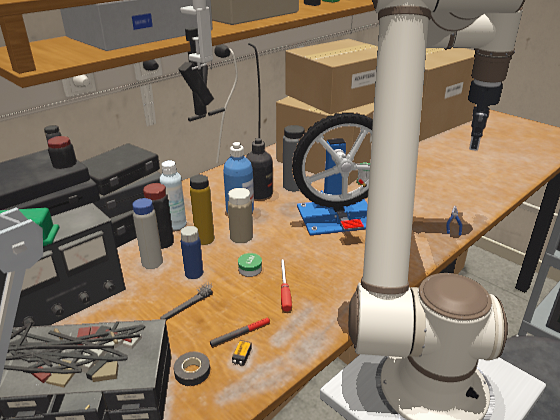

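View pics/top0.png

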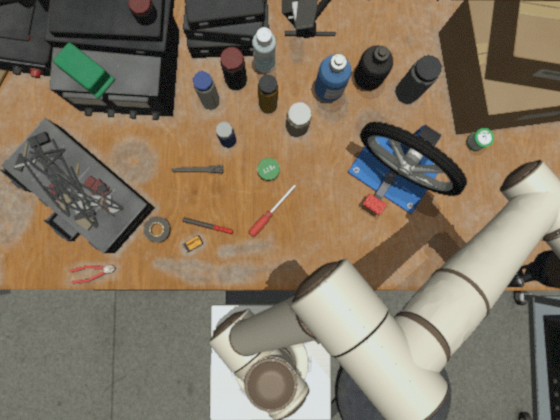

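The scene view shows the wheel at about (345,160), its right side hidden by the arm, with a red spot (perhaps the valve cap) near (362,182) and the pedal at (352,224). In the top view the wheel runs from (365,130) to (462,190) and the red pad is at (373,203).

```bash
cat > h.py <<'E'
from bench import *
import cv2,numpy as np
from scipy.optimize import least_squares
def cloud(n,p=None,d=None):
    if p is None: p,d=get_image(n)
    m=camera_model(n);K=m["K"];R=cv2.Rodrigues(np.array(m["rvec"],float))[0];t=np.array(m["tvec"],float).ravel()
    v,u=np.mgrid[:420,:560];d=d.astype(float)
    c=np.stack([(u-K[0,2])/K[0,0]*d,(v-K[1,2])/K[1,1]*d,d],-1)
    w=(c-t)@R; w[d<=0]=np.nan
    return p,w
def loc(w,P):  # world->stand local
    x,y,a=P;c,s=np.cos(a),np.sin(a)
    q=w-np.array([x,y,0]);return np.stack([q[...,0]*c+q[...,1]*s,-q[...,0]*s+q[...,1]*c,q[...,2]],-1)
def red(p): 
    b,g,r=[p[...,i].astype(int) for i in range(3)]; return (r>110)&(g<70)&(b<70)
E
python3 - <<'E'
from h import *
C={n:cloud(n,cv2.imread(f"pics/{n}0.png"),np.load(f"{n}0.npy")) for n in("scene","top")}
pts=[]
for n,box in(("scene",(290,110,375,215)),("top",(355,115,470,200))):
    p,w=C[n];m=np.zeros((420,560),bool);m[box[1]:box[3],box[0]:box[2]]=1
    m&=(p.max(-1)<60)&(w[...,2]>60)&(w[...,2]<330);pts.append(w[m]);print(n,m.sum(),np.median(w[m],0))
def res(P,q):
    l=loc(q,P);r=np.hypot(l[:,1],l[:,2]-180);return np.hypot(r-125,l[:,0])-14.5
x0=[*np.median(pts[1],0)[:2],-0.65]
for q in(pts[1],pts[0],np.vstack(pts)):
    f=least_squares(res,x0,args=(q,),loss="soft_l1",f_scale=2);print(f.x,np.median(abs(f.fun)))
P=f.x;np.save("P.npy",P)
for n in C:
    p,w=C[n];l=loc(w,P);m=red(p)&(abs(l[...,0])<150)&(abs(l[...,1])<140)&(l[...,2]>20)
    k,lab,st,ce=cv2.connectedComponentsWithStats(m.astype(np.uint8))
    for i in range(1,k):print(n,st[i],np.median(l[lab==i],0),np.median(w[lab==i],0))
p,w=C["scene"];cv2.imwrite("pics/z.png",cv2.resize(p[100:250,280:400],None,fx=4,fy=4,interpolation=cv2.INTER_CUBIC))
E
```

```text
scene 1678 [ 554.08026512 -273.45790814  237.56151542]
top 2031 [ 524.59831794 -333.44358666  286.70282988]
[ 516.16419808 -338.85269241   -0.58426264] 1.2603306927837608
[ 5.16045295e+02 -3.24446667e+02 -4.38850749e-01] 4.2603952248396935
[ 516.52177351 -337.73392616   -0.5836272 ] 1.5485754267759155
scene [359 179   5   5  14] [ -5.8309304  -57.31529222 115.31369121] [ 480.65583985 -382.55778766  115.31369121]
scene [341 219  22  10 149] [-121.3191727     3.20091659   55.13208456] [ 417.45373774 -268.61535386   55.13208456]
top [365 199   1   2   2] [-120.88208051   25.64437143   51.58841646] [ 429.78082348 -249.72188856   51.58841646]
top [363 202   1   1   1] [-129.03739065   26.24514855   49.36261841] [ 423.30652788 -244.7265394    49.36261841]
top [365 205   2   2   3] [-133.49096597   15.78068535   53.74715707] [ 414.71268293 -251.76780769   53.74715707]
top [368 207   8   5  10] [-132.82894122    0.55928561   52.82704471] [ 405.91166134 -264.02065249   52.82704471]
```

View pics/z.png

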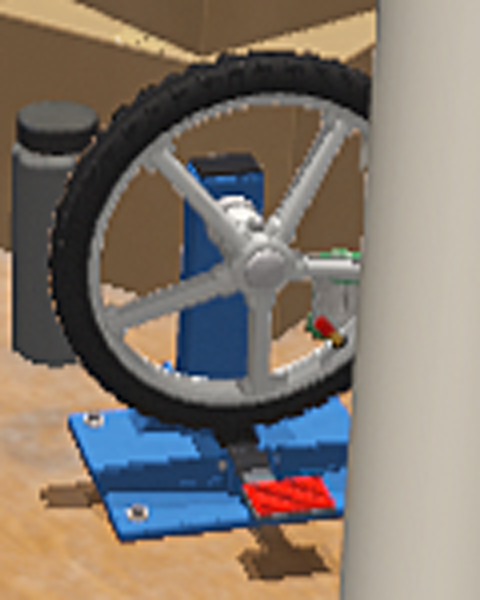

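The crop shows the red-capped valve low on the right, at about 139° clockwise, and spokes at about 31°, 103°, 175°, 247° and 319°. Turning it counter-clockwise is the short way: I'll push the upper-right spoke over the top. First I go in front of the wheel with the tool tilted and the gripper closed.

```bash
cat >> h.py <<'E'
from scipy.spatial.transform import Rotation as Ro
def frame():
    x,y,a=np.load("P.npy");return np.array([x,y,0]),Ro.from_euler("z",a)
def goal(lp,tilt,roll=0):
    """row to reach local point lp with tool z along stand x, pitched down by tilt deg, tool y to the left"""
    o,A=frame();t=np.radians(tilt);z=np.array([np.cos(t),0,-np.sin(t)]);y=np.array([0,1.,0])
    G=A*Ro.from_matrix(np.stack([np.cross(y,z),y,z],1))*Ro.from_euler("z",roll,degrees=True)
    s=read_state();T=Ro.from_quat(s["ee_rot"])
    return np.r_[T.inv().apply(o+A.apply(lp)-s["position"])/1000,(T.inv()*G).as_rotvec()].round(3).tolist()
def here():
    o,A=frame();s=read_state();T=A.inv()*Ro.from_quat(s["ee_rot"])
    print("t",s["clock"],"local",A.inv().apply(s["position"]-o).round(1),"tool z",T.apply([0,0,1]).round(3),"tool y",T.apply([0,1,0]).round(3),"J",s["joints"].round(2),"F",A.inv().apply(s["contact_force"]).round(1),"w",round(s["gripper_width"],1))
E
python3 -c "
from h import *
here();print(goal([-150,-62,280],40),goal([-150,-62,280],30))"
```

```text
t 0.1 local [ -85.5 -330.5  230.3] tool z [-0.002  0.001 -1.   ] tool y [-0.851  0.525  0.002] J [-0.88  0.39  0.01 -0.   -1.19 -0.26] F [-0.5 -0.7 -0.7] w 85.3
[-0.195, 0.196, -0.049, 0.445, -0.795, 0.95] [-0.195, 0.196, -0.049, 0.533, -0.953, 0.919]
```

```bash
python3 -m handwheel '[[-0.03,0.03,-0.03,0.055,-0.1,0.118,-1],[-0.06,0.06,-0.045,0.11,-0.2,0.237,-1],[-0.09,0.09,-0.05,0.167,-0.3,0.356,-1],[-0.12,0.12,-0.05,0.222,-0.4,0.475,-1],[-0.15,0.15,-0.05,0.278,-0.5,0.594,-1],[-0.175,0.175,-0.05,0.333,-0.6,0.712,-1],[-0.195,0.196,-0.05,0.39,-0.7,0.83,-1],[-0.195,0.196,-0.05,0.445,-0.795,0.95,-1],[-0.195,0.196,-0.05,0.445,-0.795,0.95,-1]]'; python3 -c "
from h import *
here();p,w=cloud('scene');cv2.imwrite('pics/s1.png',cv2.resize(p[70:270,230:470],None,fx=3,fy=3));print(goal([-60,-62,209],40))"
```

```text
clock: 1.23
position: [333.1, -334.4, 306.4]
ee_rot: [0.215, 0.907, -0.136, 0.335]
contact_force: [-1.0, -1.8, 0.7]
gripper_width: 0.3
grasp_force: 0.0
t 1.225 local [-154.9  -98.3  306.4] tool z [ 0.673 -0.025 -0.739] tool y [-0.077  0.992 -0.103] J [-0.41 -0.27 -0.91  0.61 -0.24 -2.17] F [ 0.1 -2.   0.7] w 0.3
[-0.011, 0.038, 0.136, -0.017, -0.134, 0.128]
```

View pics/s1.png

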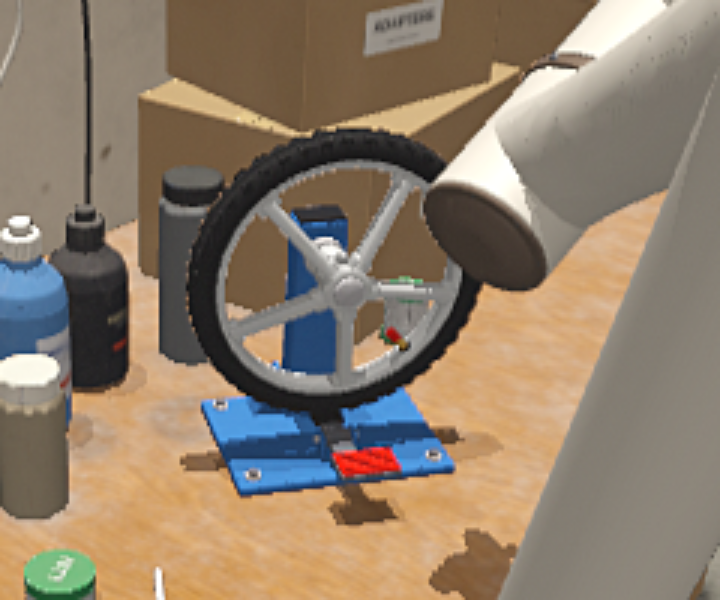

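The whole wheel is now visible: valve at crop (395,338), hub at (347,288), arm to the right. I'll refit the pose with this better view.

```bash
cat >> h.py <<'E'
def fit():
    P0=np.load("P.npy");pts=[]
    for n in("scene","top"):
        p,w=cloud(n);l=loc(w,P0);r=np.hypot(l[...,1],l[...,2]-180)
        m=(p.max(-1)<60)&(abs(l[...,0])<25)&(r>112)&(r<150)&(l[...,2]>50);pts.append(w[m])
        if n=="scene":S=(p,w)
    def res(P,q):
        l=loc(q,P);r=np.hypot(l[:,1],l[:,2]-180);return np.hypot(r-125,l[:,0])-14.5
    for q in(*pts,np.vstack(pts)):
        f=least_squares(res,P0,args=(q,),loss="soft_l1",f_scale=2);print(len(q),f.x.round(3),np.median(abs(f.fun)).round(2))
    return f.x
def valve(p,w,P=None):
    l=loc(w,np.load("P.npy") if P is None else P);r=np.hypot(l[...,1],l[...,2]-180)
    m=red(p)&(abs(l[...,0])<25)&(r<106)&(r>70);q=np.median(l[m],0);print("valve px",m.sum(),q.round(1),"deg",np.degrees(np.arctan2(-q[1],q[2]-180)).round(1))
def spokes(p,w):
    l=loc(w,np.load("P.npy"));y,z=l[...,1],l[...,2]-180;r=np.hypot(y,z)
    m=(abs(l[...,0]+13)<9)&(r<95)&(r>45)&(p.min(-1)>90)&(np.ptp(p,axis=-1)<30)
    a=np.degrees(np.arctan2(-y[m],z[m]));v=np.exp(5j*np.radians(a)).mean()
    print("spokes",m.sum(),"phase",(np.degrees(np.angle(v))/5).round(2),"+k72, coh",abs(v).round(2))
E
python3 - <<'E'
from h import *
P=fit();np.save("P.npy",P);p,w=cloud("scene");valve(p,w);spokes(p,w);here();print(goal([-42,-60,249],45))
l=loc(w,P);m=red(p)&(l[...,0]<-90)&(l[...,0]>-150)&(abs(l[...,1])<40)&(l[...,2]>30);print(m.sum(),np.nanmean(l[m],0),l[m].min(0),l[m].max(0))
E
```

```text
1865 [ 517.038 -336.162   -0.583] 1.55
1891 [ 515.961 -338.743   -0.586] 1.22
3756 [ 516.271 -337.659   -0.583] 1.47
valve px 14 [ -4.8 -55.9 115.4] deg 139.1
spokes 295 phase 30.52 +k72, coh 0.92
t 1.425 local [-154.6  -99.4  306.6] tool z [ 0.673 -0.025 -0.739] tool y [-0.078  0.992 -0.104] J [-0.42 -0.27 -0.91  0.6  -0.25 -2.15] F [-0.3 -0.5 -0.2] w -0.0
[-0.05, 0.036, 0.117, -0.022, -0.048, 0.129]
150 [-121.39720229    3.39354812   54.88172052] [-140.36107272  -22.27813851   48.62153186] [-100.68457339   28.37771139   59.2610894 ]
```

```bash
python3 -m handwheel '[[-0.017,0.012,0.039,-0.007,-0.016,0.043,-1],[-0.034,0.024,0.078,-0.015,-0.032,0.086,-1],[-0.05,0.036,0.117,-0.022,-0.048,0.129,-1],[-0.05,0.036,0.117,-0.022,-0.048,0.129,-1]]'; python3 -c "
from h import *
here();print(goal([0,-60,207],45))"
```

```text
clock: 1.92
position: [443.2, -383.5, 280.7]
ee_rot: [0.262, 0.897, -0.083, 0.347]
contact_force: [0.7, 0.7, -0.1]
gripper_width: 0.1
grasp_force: 0.0
t 1.925 local [-35.7 -78.6 280.7] tool z [ 0.665  0.043 -0.745] tool y [-0.028  0.999  0.033] J [-0.43  0.   -0.69  0.39 -0.16 -2.08] F [ 0.2  0.9 -0.1] w 0.1
[0.022, 0.015, 0.079, 0.043, -0.057, -0.002]
```

j5 is at its limit here, so this wrist configuration allows only steep tilts. I'll identify the kinematics from the logged states and look for a better wrist branch.

```bash
cat > k.py <<'E'
from h import *
def fk(j,p,s4=1):
    h,a2,a3,d4,lat,L=p
    R=Ro.from_euler("z",j[0]);t=np.array([0,0,h]);
    R=R*Ro.from_euler("y",j[1]);t=t+R.apply([0,0,a2])
    R=R*Ro.from_euler("y",-j[2]);t=t+R.apply([d4,0,a3])
    W=t
    R=R*Ro.from_euler("x",s4*j[3])*Ro.from_euler("y",-j[4]);t=t+R.apply([L,lat,0])
    return t,R.apply([1,0,0]),W,R
E
python3 - <<'E'
from k import *
s=read_state()
D=[([-8.77377678e-01,3.85567175e-01,6.59271763e-03,-4.83e-04,-1.19401383],[263.03,-566.29,230.2],[-2.15596122e-01,9.76481982e-01,1.07e-03,-3.02e-04]),
([-0.42,-0.27,-0.91,0.605,-0.245],[333.1,-334.4,306.4],[0.215,0.907,-0.136,0.335]),
(s["joints"][:5],s["position"],s["ee_rot"])]
for s4 in(1,-1):
    def res(p):
        o=[]
        for j,x,q in D:
            t,z,_,_=fk(j,p,s4);o+=[*(t-x),*(200*(z-Ro.from_quat(q).apply([0,0,1])))]
        return np.array(o)
    f=least_squares(res,[185,410,0,430,-150,350]);print(s4,f.x.round(1),f.fun.round(1))
E
```

```text
1 [ 901.3  535.7 -344.8  567.7 -211.8  604.4] [-42.6 -30.7  32.8  -0.1  -0.1   0.   25.1  75.  -47.9  21.7  49.6  -0.2
   6.3   5.3  15.1  10.2  22.4  -0. ]
-1 [ 175.2  558.5   -6.   426.7 -158.9  298.3] [ 0.6  0.6  0.7 -0.   0.   0.  -1.2 -2.1 -0.6 -0.8 -0.8 -0.2  0.4  0.7
 -0.2  0.   0.  -0. ]
```

```bash
cat >> k.py <<'E'
p=np.array([175.2,558.5,-6,426.7,-158.9,298.3])
lo=np.array([-3.14,-1.21,-1.07,-3.16,-2.99])+.04;hi=np.array([3.14,2.06,1.41,2.05,-.16])-.04
def zdir(yaw,tilt):
    y,t=np.radians([yaw,tilt]);return np.array([np.cos(t)*np.cos(y),np.cos(t)*np.sin(y),-np.sin(t)])
def ik(lp,yaw,tilt,starts):
    o,A=frame();x=o+A.apply(lp);d=A.apply(zdir(yaw,tilt));out=[]
    for s in starts:
        def r(j):
            t,z,_,_=fk(j,p,-1);return np.r_[t-x,300*(z-d)]
        f=least_squares(r,np.clip(s,lo+.01,hi-.01),bounds=(lo,hi),max_nfev=60)
        if np.abs(f.fun).max()<1 and not any(np.abs(f.x-q).max()<.05 for q in out):out.append(f.x)
    return out
E
python3 - <<'E'
from k import *
g=np.random.default_rng(0);ST=[g.uniform(lo,hi) for _ in range(12)]+[np.array([-.43,0,-.69,.39,-.2])]
for ang in(67,0,-90):
  a=np.radians(ang);lp=[-2,-64*np.sin(a),180+64*np.cos(a)]
  for tilt in(0,20,35,45):
    for yaw in(-30,0,30):
        for j in ik(lp,yaw,tilt,ST):
            W=fk(j,p,-1)[2];print(ang,tilt,yaw,j.round(2),"W",W.round(0))
E
```

```text
67 0 0 [-1.18  0.58 -0.8  -2.54 -1.41] W [ 146. -353.  222.]
67 0 30 [-1.23  0.57 -0.41 -1.91 -1.35] W [ 176. -503.  289.]
67 20 0 [-1.08  0.26 -0.62 -2.33 -0.66] W [ 194. -362.  380.]
67 20 30 [-1.09  0.34 -0.33 -1.61 -0.93] W [ 242. -459.  432.]
67 35 30 [-0.87  0.25 -0.25 -1.2  -0.69] W [ 328. -388.  506.]
67 45 30 [-0.71  0.22 -0.24 -0.85 -0.61] W [ 381. -329.  522.]
0 0 0 [-1.04  0.46 -0.85 -2.67 -1.33] W [ 179. -304.  263.]
0 0 30 [-1.14  0.46 -0.47 -1.98 -1.28] W [ 209. -451.  332.]
0 20 0 [-0.94  0.16 -0.63 -2.43 -0.53] W [ 226. -312.  419.]
0 20 30 [-0.96  0.24 -0.35 -1.62 -0.83] W [ 279. -396.  479.]
0 35 30 [-0.7   0.16 -0.27 -1.1  -0.58] W [ 362. -305.  544.]
0 45 -30 [-0.38  0.15 -0.84  1.68 -0.49] W [ 291. -115.  368.]
0 45 30 [-0.54  0.15 -0.27 -0.7  -0.53] W [ 402. -241.  548.]
-90 0 0 [-0.87  0.7  -0.93 -2.86 -1.62] W [ 213. -251.  178.]
-90 0 30 [-1.04  0.62 -0.56 -2.13 -1.36] W [ 243. -416.  231.]
-90 20 0 [-0.84  0.36 -0.82 -2.81 -0.85] W [ 235. -264.  302.]
-90 20 30 [-0.9   0.35 -0.45 -1.87 -0.82] W [ 302. -381.  388.]
-90 35 30 [-0.63  0.24 -0.33 -1.33 -0.47] W [ 396. -287.  481.]
-90 45 -30 [-0.29  0.27 -0.86  1.83 -0.56] W [311. -94. 325.]
-90 45 30 [-0.41  0.22 -0.34 -0.79 -0.35] W [ 440. -193.  486.]
```

```bash
cat >> k.py <<'E'
def goaly(lp,yaw,tilt,roll=0):
    o,A=frame();z=zdir(yaw,tilt);y=Ro.from_euler("z",yaw,degrees=True).apply([0,1,0])
    G=A*Ro.from_matrix(np.stack([np.cross(y,z),y,z],1))*Ro.from_euler("z",roll,degrees=True)
    s=read_state();T=Ro.from_quat(s["ee_rot"])
    return np.r_[T.inv().apply(o+A.apply(lp)-s["position"])/1000,(T.inv()*G).as_rotvec()].round(3).tolist()
E
python3 - <<'E'
from k import *
j=read_state()["joints"][:5]
for lp,yaw,tilt in[((-80,-80,310),5,60),((-120,-100,310),12,65),((-120,-110,310),22,60),((-120,-120,300),30,50),((-120,-120,290),30,40),((-100,-110,250),30,30),((-62,-95,238),30,27),((-2,-60,207),30,27),((-2,0,246),30,27),((-2,45,226),30,27),((-2,66,180),30,27),((-2,60,160),30,27)]:
    q=ik(lp,yaw,tilt,[j]);print(lp,yaw,tilt,[x.round(2) for x in q]);j=q[0] if q else j
print(goaly((-120,-110,310),22,62))
E
```

```text
(-80, -80, 310) 5 60 [array([-0.4 , -0.05, -0.46,  0.08, -0.64])]
(-120, -100, 310) 12 65 [array([-0.49, -0.07, -0.39, -0.07, -0.81])]
(-120, -110, 310) 22 60 [array([-0.61, -0.06, -0.34, -0.28, -0.83])]
(-120, -120, 300) 30 50 [array([-0.82, -0.03, -0.29, -0.62, -0.87])]
(-120, -120, 290) 30 40 [array([-0.98, -0.01, -0.31, -0.91, -0.89])]
(-100, -110, 250) 30 30 [array([-1.13,  0.11, -0.35, -1.24, -0.93])]
(-62, -95, 238) 30 27 [array([-1.1 ,  0.18, -0.33, -1.35, -0.91])]
(-2, -60, 207) 30 27 [array([-0.99,  0.29, -0.28, -1.44, -0.81])]
(-2, 0, 246) 30 27 [array([-0.84,  0.19, -0.3 , -1.4 , -0.69])]
(-2, 45, 226) 30 27 [array([-0.77,  0.2 , -0.34, -1.5 , -0.62])]
(-2, 66, 180) 30 27 [array([-0.79,  0.29, -0.39, -1.67, -0.64])]
(-2, 60, 160) 30 27 [array([-0.83,  0.33, -0.4 , -1.72, -0.67])]
[0.043, -0.028, -0.079, -0.177, 0.243, -0.311]
```

```bash
python3 -m handwheel '[[0.015,-0.01,-0.04,-0.06,0.08,-0.1,-1],[0.03,-0.02,-0.06,-0.12,0.16,-0.2,-1],[0.043,-0.028,-0.079,-0.177,0.243,-0.311,-1],[0.043,-0.028,-0.079,-0.177,0.243,-0.311,-1]]'; python3 -c "
from k import *
here();print(goaly((-110,-115,270),30,35))"
```

```text
clock: 2.42
position: [351.9, -360.9, 313.4]
ee_rot: [0.094, 0.965, -0.024, 0.243]
contact_force: [-0.3, -0.9, 0.3]
gripper_width: -0.1
grasp_force: 0.0
t 2.425 local [-124.4 -110.   313.4] tool z [ 0.438  0.178 -0.881] tool y [-0.38   0.925 -0.002] J [-0.6  -0.06 -0.32 -0.25 -0.86 -1.05] F [ 0.3 -0.9  0.3] w -0.1
[0.011, -0.01, 0.044, -0.091, -0.467, -0.1]
```

```bash
python3 -m handwheel '[[0.003,-0.003,0.01,-0.03,-0.15,-0.033,-1],[0.007,-0.006,0.02,-0.06,-0.31,-0.066,-1],[0.011,-0.01,0.044,-0.091,-0.467,-0.1,-1],[0.011,-0.01,0.044,-0.091,-0.467,-0.1,-1]]'; python3 -c "
from k import *
here();print(goaly((-62,-95,238),30,27))"
```

```text
clock: 2.92
position: [361.6, -374.0, 267.2]
ee_rot: [0.028, 0.886, -0.016, 0.463]
contact_force: [-1.0, -0.3, -0.9]
gripper_width: -0.3
grasp_force: 0.0
t 2.925 local [-109.1 -115.6  267.2] tool z [ 0.713  0.406 -0.571] tool y [-0.496  0.869 -0.001] J [-1.05  0.05 -0.33 -1.08 -0.89  0.02] F [-0.6 -0.8 -0.9] w -0.3
[-0.005, -0.005, 0.059, -0.005, -0.137, -0.001]
```

```bash
python3 -m handwheel '[[-0.002,-0.002,0.02,-0.002,-0.045,0,-1],[-0.004,-0.004,0.04,-0.004,-0.09,0,-1],[-0.005,-0.005,0.059,-0.005,-0.137,-0.001,-1],[-0.005,-0.005,0.059,-0.005,-0.137,-0.001,-1]]'; python3 -c "
from k import *
here();print(goaly((-3,-60,205),30,27))"
```

```text
clock: 3.42
position: [411.8, -382.4, 235.8]
ee_rot: [0.027, 0.854, -0.014, 0.52]
contact_force: [-0.1, -0.4, 0.8]
gripper_width: 0.3
grasp_force: 0.0
t 3.425 local [-62.5 -94.9 235.8] tool z [ 0.769  0.445 -0.459] tool y [-0.499  0.867  0.005] J [-1.1   0.18 -0.33 -1.34 -0.9   0.3 ] F [ 0.1 -0.4  0.8] w 0.3
[-0.004, 0.0, 0.075, 0.001, -0.006, -0.005]
```

```bash
python3 -m handwheel '[[0,0,0.015,0,0,0,-1],[0,0,0.03,0,0,0,-1],[0,0,0.045,0,0,0,-1],[0,0,0.06,0,0,0,-1],[0,0,0.075,0,0,0,-1],[0,0,0.075,0,0,0,-1]]'
python3 - <<'E'
from k import *
here();p_,w=cloud('scene');valve(p_,w);spokes(p_,w);cv2.imwrite('pics/s2.png',cv2.resize(p_[70:270,230:470],None,fx=3,fy=3))
# arc increments in tool axes from here
o,A=frame();s=read_state();T=Ro.from_quat(s["ee_rot"])
for a in range(65,-101,-5):
    r=np.radians(a);lp=np.array([-3,-66*np.sin(r),180+66*np.cos(r)])
    print(a,(T.inv().apply(o+A.apply(lp)-s["position"])/1000).round(3).tolist())
E
```

```text
clock: 4.18
position: [479.6, -385.8, 202.0]
ee_rot: [0.026, 0.854, -0.014, 0.52]
contact_force: [-0.2, 0.4, 0.0]
gripper_width: 0.1
grasp_force: 0.0
t 4.175 local [ -4.1 -60.4 202. ] tool z [ 0.769  0.446 -0.459] tool y [-0.5    0.866  0.003] J [-0.99  0.29 -0.29 -1.44 -0.81  0.36] F [-0.4  0.2  0. ] w 0.1
valve px 14 [ -7.  -55.8 116.5] deg 138.7
spokes 294 phase 30.77 +k72, coh 0.85
65 [-0.006, 0.0, -0.001]
60 [-0.011, 0.002, -0.002]
55 [-0.016, 0.005, -0.003]
50 [-0.021, 0.008, -0.004]
45 [-0.025, 0.012, -0.004]
40 [-0.03, 0.015, -0.004]
35 [-0.034, 0.019, -0.003]
30 [-0.038, 0.023, -0.003]
25 [-0.041, 0.028, -0.001]
20 [-0.044, 0.032, -0.0]
15 [-0.047, 0.037, 0.002]
10 [-0.05, 0.042, 0.003]
5 [-0.052, 0.047, 0.006]
0 [-0.053, 0.052, 0.008]
-5 [-0.054, 0.057, 0.011]
-10 [-0.055, 0.062, 0.014]
-15 [-0.055, 0.067, 0.017]
-20 [-0.055, 0.072, 0.02]
-25 [-0.054, 0.076, 0.023]
-30 [-0.053, 0.081, 0.027]
-35 [-0.051, 0.085, 0.03]
-40 [-0.049, 0.089, 0.034]
-45 [-0.047, 0.092, 0.038]
-50 [-0.044, 0.096, 0.041]
-55 [-0.04, 0.099, 0.045]
-60 [-0.037, 0.101, 0.049]
-65 [-0.033, 0.104, 0.052]
-70 [-0.029, 0.106, 0.056]
-75 [-0.024, 0.107, 0.059]
-80 [-0.019, 0.108, 0.062]
-85 [-0.015, 0.109, 0.065]
-90 [-0.009, 0.109, 0.068]
-95 [-0.004, 0.109, 0.07]
-100 [0.001, 0.108, 0.073]
```

View pics/s2.png

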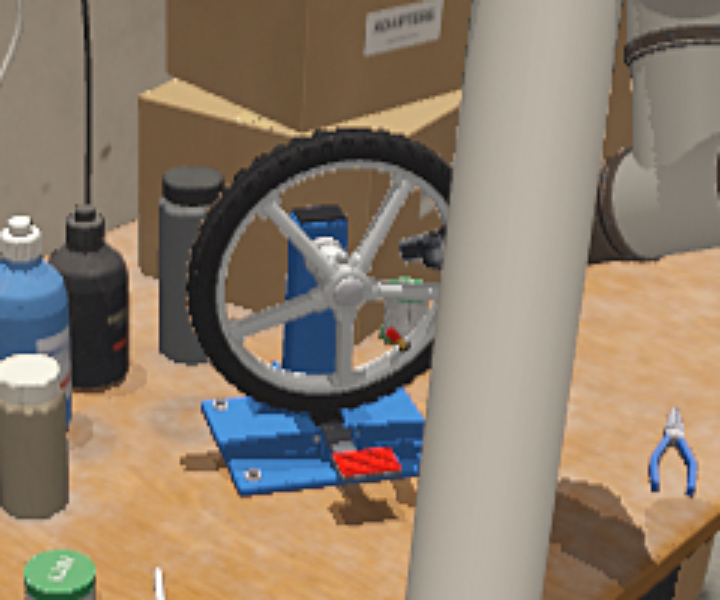

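The black fingertip is in the window to the right of the upper-right spoke, at crop (425,247); the valve is clear, low at (395,338). I'll start the arc.

```bash
python3 -m handwheel '[[-0.006,0,-0.001,0,0,0,-1],[-0.011,0.002,-0.002,0,0,0,-1],[-0.016,0.005,-0.003,0,0,0,-1],[-0.021,0.008,-0.004,0,0,0,-1],[-0.025,0.012,-0.004,0,0,0,-1],[-0.03,0.015,-0.004,0,0,0,-1],[-0.034,0.019,-0.003,0,0,0,-1],[-0.038,0.023,-0.003,0,0,0,-1],[-0.041,0.028,-0.001,0,0,0,-1],[-0.044,0.032,0,0,0,0,-1]]'
cat > arc.py <<'E'
from k import *
import sys
here();p_,w=cloud('scene');valve(p_,w);spokes(p_,w)
o,A=frame();s=read_state();T=Ro.from_quat(s["ee_rot"])
for a in range(int(sys.argv[1]),int(sys.argv[2]),-5):
    r=np.radians(a);lp=np.array([-3,-66*np.sin(r),180+66*np.cos(r)])
    print(a,(T.inv().apply(o+A.apply(lp)-s["position"])/1000).round(3).tolist())
E
python3 arc.py 15 -36
```

```text
clock: 5.48
position: [501.2, -355.1, 242.5]
ee_rot: [0.026, 0.853, -0.015, 0.521]
contact_force: [-0.7, -1.5, -1.9]
gripper_width: 0.0
grasp_force: 1.1
t 5.475 local [ -2.9 -22.9 242.5] tool z [ 0.77   0.445 -0.458] tool y [-0.5    0.866  0.002] J [-0.89  0.2  -0.28 -1.38 -0.73  0.21] F [ 0.3 -1.6 -1.9] w 0.0
valve px 16 [ -5.2 -78.  144.4] deg 114.6
spokes 273 phase 6.52 +k72, coh 0.92
15 [-0.002, 0.005, 0.002]
10 [-0.004, 0.009, 0.004]
5 [-0.006, 0.014, 0.006]
0 [-0.008, 0.019, 0.008]
-5 [-0.009, 0.024, 0.011]
-10 [-0.009, 0.029, 0.014]
-15 [-0.009, 0.034, 0.017]
-20 [-0.009, 0.039, 0.02]
-25 [-0.008, 0.044, 0.024]
-30 [-0.007, 0.048, 0.027]
-35 [-0.005, 0.052, 0.031]
```

```bash
python3 -m handwheel '[[-0.002,0.005,0.002,0,0,0,-1],[-0.004,0.009,0.004,0,0,0,-1],[-0.006,0.014,0.006,0,0,0,-1],[-0.008,0.019,0.008,0,0,0,-1],[-0.009,0.024,0.011,0,0,0,-1],[-0.009,0.029,0.014,0,0,0,-1],[-0.009,0.034,0.017,0,0,0,-1],[-0.009,0.039,0.02,0,0,0,-1],[-0.008,0.044,0.024,0,0,0,-1],[-0.007,0.048,0.027,0,0,0,-1]]'; python3 arc.py -35 -81
```

```text
clock: 6.78
position: [531.4, -308.6, 236.2]
ee_rot: [0.026, 0.853, -0.014, 0.521]
contact_force: [-1.5, -3.0, 1.4]
gripper_width: 0.2
grasp_force: 1.2
t 6.775 local [ -3.4  32.6 236.2] tool z [ 0.77   0.446 -0.457] tool y [-0.5    0.866  0.003] J [-0.78  0.19 -0.32 -1.44 -0.63  0.22] F [ 0.4 -3.3  1.4] w 0.2
valve px 0 [nan nan nan] deg nan
spokes 196 phase 31.97 +k72, coh 0.9
-35 [0.0, 0.004, 0.003]
-40 [0.002, 0.008, 0.007]
-45 [0.005, 0.011, 0.011]
-50 [0.008, 0.015, 0.014]
-55 [0.011, 0.018, 0.018]
-60 [0.015, 0.02, 0.022]
-65 [0.019, 0.022, 0.025]
-70 [0.023, 0.024, 0.029]
-75 [0.027, 0.026, 0.032]
-80 [0.032, 0.027, 0.035]
  return _methods._mean(a, axis=axis, dtype=dtype,
  ret = um.true_divide(
```

```bash
python3 -m handwheel '[[0,0.004,0.003,0,0,0,-1],[0.002,0.008,0.007,0,0,0,-1],[0.005,0.011,0.011,0,0,0,-1],[0.008,0.015,0.014,0,0,0,-1],[0.011,0.018,0.018,0,0,0,-1],[0.015,0.02,0.022,0,0,0,-1],[0.019,0.022,0.025,0,0,0,-1],[0.023,0.024,0.029,0,0,0,-1],[0.027,0.026,0.032,0,0,0,-1],[0.032,0.027,0.035,0,0,0,-1]]'; python3 arc.py -82 -108 2>/dev/null
```

```text
clock: 8.07
position: [549.7, -273.4, 195.2]
ee_rot: [0.021, 0.851, -0.007, 0.525]
contact_force: [-14.7, 24.7, 17.6]
gripper_width: -0.0
grasp_force: 6.8
t 8.075 local [ -7.4  72.1 195.2] tool z [ 0.764  0.464 -0.449] tool y [-0.515  0.857  0.011] J [-0.77  0.25 -0.38 -1.62 -0.64  0.44] F [-25.9  12.5  17.6] w -0.0
valve px 13 [ -6.4 -25.4 263. ] deg 17.0
spokes 200 phase -15.85 +k72, coh 0.9
-82 [0.003, -0.009, 0.003]
-87 [0.008, -0.008, 0.005]
-92 [0.013, -0.008, 0.008]
-97 [0.018, -0.009, 0.01]
-102 [0.024, -0.01, 0.013]
-107 [0.029, -0.011, 0.014]
```

The force of about 33 N shows the gripper's flank touching the hub. I'll back off, and continue farther out on the spoke with less yaw.

Run:
```python
from k import *
j=read_state()["joints"][:5];print(j)
for lp in((-20,84,205),(0,88,205),(0,88,165)):
    q=ik(lp,20,27,[j]);print(lp,[x.round(2) for x in q]);j=q[0] if q else j
print(goaly((-30,66,212),25,27),goaly((-30,84,210),20,27))
```

```text
[-0.77032492  0.25646324 -0.38196216 -1.62525281 -0.64177638]
(-20, 84, 205) [array([-0.72,  0.18, -0.47, -1.84, -0.44])]
(0, 88, 205) [array([-0.7 ,  0.21, -0.43, -1.83, -0.42])]
(0, 88, 165) [array([-0.78,  0.3 , -0.49, -2.02, -0.54])]
[-0.007, 0.006, -0.028, 0.099, 0.002, 0.036] [-0.009, 0.022, -0.019, 0.176, 0.002, 0.075]
```

```bash
python3 -m handwheel '[[-0.006,0.003,-0.012,0,0,0,-1],[-0.01,0.006,-0.024,0.02,0,0.01,-1],[-0.01,0.008,-0.034,0.05,0,0.02,-1],[-0.01,0.01,-0.038,0.09,0,0.036,-1],[-0.01,0.01,-0.038,0.09,0,0.036,-1]]'; python3 - <<'E' 2>/dev/null
from k import *
here();p_,w=cloud('scene');valve(p_,w);spokes(p_,w);print(goaly((-30,74,205),20,27),goaly((0,86,204),20,27))
cv2.imwrite('pics/s3.png',cv2.resize(p_[70:270,230:470],None,fx=3,fy=3))
E
```

```text
clock: 8.75
position: [520.0, -270.7, 218.3]
ee_rot: [0.065, 0.851, -0.044, 0.519]
contact_force: [-1.1, -0.6, -0.5]
gripper_width: 0.1
grasp_force: 0.0
t 8.75 local [-33.8  57.9 218.3] tool z [ 0.811  0.365 -0.457] tool y [-0.414  0.91  -0.007] J [-0.75  0.14 -0.44 -1.62 -0.52  0.36] F [-0.5 -1.1 -0.5] w 0.1
valve px 16 [ -6.2 -22.5 264.5] deg 14.9
spokes 207 phase -18.26 +k72, coh 0.94
[0.007, 0.014, 0.015, 0.066, -0.004, 0.042] [-0.007, 0.012, 0.044, 0.066, -0.004, 0.042]
```

View pics/s3.png

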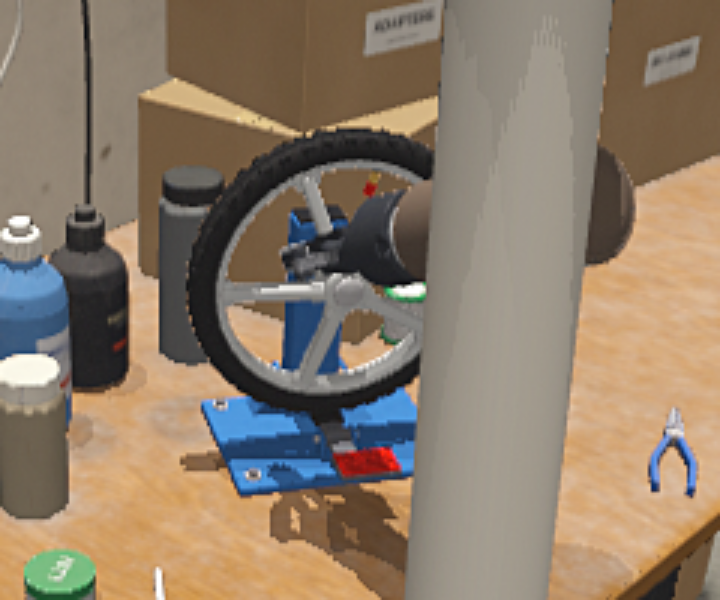

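The finger is out of the wheel, above the left spoke (crop (275,292)); the valve cap shows at (370,188), about 16° right of the top. I'll go in again farther out.

```bash
python3 -m handwheel '[[0.004,0.01,0.006,0.03,0,0.02,-1],[0.007,0.015,0.013,0.066,-0.004,0.042,-1],[0.003,0.014,0.023,0.066,-0.004,0.042,-1],[-0.002,0.013,0.034,0.066,-0.004,0.042,-1],[-0.007,0.012,0.044,0.066,-0.004,0.042,-1],[-0.007,0.012,0.044,0.066,-0.004,0.042,-1]]'; python3 - <<'E' 2>/dev/null
from k import *
here();p_,w=cloud('scene');valve(p_,w);spokes(p_,w);
o,A=frame();s=read_state();T=Ro.from_quat(s["ee_rot"])
for a in range(-76,-106,-3):
    r=np.radians(a);lp=np.array([-1,-86*np.sin(r),180+86*np.cos(r)])
    print(a,(T.inv().apply(o+A.apply(lp)-s["position"])/1000).round(3).tolist())
E
```

```text
clock: 9.55
position: [565.2, -266.7, 204.2]
ee_rot: [0.099, 0.847, -0.061, 0.519]
contact_force: [0.1, 0.2, -0.4]
gripper_width: -0.1
grasp_force: 0.0
t 9.55 local [  1.8  86.2 204.2] tool z [ 0.837  0.305 -0.453] tool y [-0.343  0.939 -0.001] J [-0.7   0.21 -0.42 -1.83 -0.43  0.5 ] F [ 0.   0.2 -0.4] w -0.1
valve px 3 [ -2.2 -20.5 270.2] deg 12.8
spokes 169 phase -17.46 +k72, coh 0.95
-76 [0.004, -0.002, -0.001]
-79 [0.008, -0.001, 0.001]
-82 [0.012, -0.0, 0.003]
-85 [0.016, 0.0, 0.006]
-88 [0.02, 0.001, 0.008]
-91 [0.024, 0.001, 0.01]
-94 [0.028, 0.001, 0.012]
-97 [0.032, 0.0, 0.014]
-100 [0.036, -0.001, 0.015]
-103 [0.04, -0.001, 0.017]
```

```bash
python3 -m handwheel '[[0.004,-0.002,-0.001,0,0,0,-1],[0.008,-0.001,0.001,0,0,0,-1],[0.012,0,0.003,0,0,0,-1],[0.016,0,0.006,0,0,0,-1],[0.02,0.001,0.008,0,0,0,-1],[0.024,0.001,0.01,0,0,0,-1],[0.024,0.001,0.01,0,0,0,-1]]'
cat > v.py <<'E'
from k import *
here();P=np.load("P.npy")
for n in("scene","top"):
    p_,w=cloud(n);print(n);spokes(p_,w);valve(p_,w)
E
python3 v.py 2>/dev/null
```

```text
clock: 10.48
position: [562.0, -264.9, 176.9]
ee_rot: [0.1, 0.847, -0.061, 0.518]
contact_force: [-0.1, 0.2, -0.5]
gripper_width: -0.3
grasp_force: 0.0
t 10.475 local [ -2.   85.9 176.9] tool z [ 0.837  0.304 -0.456] tool y [-0.341  0.94   0.001] J [-0.76  0.27 -0.47 -1.96 -0.5   0.69] F [-0.2  0.1 -0.5] w -0.3
scene
spokes 127 phase -30.43 +k72, coh 0.93
valve px 14 [ -6.8  -3.7 267.3] deg 2.4
top
spokes 287 phase -33.73 +k72, coh 0.81
valve px 0 [nan nan nan] deg nan
```

```bash
cat > v.py <<'E'
from k import *
here();P=np.load("P.npy");o,A=frame()
for n in("scene","top"):
    p_,w=cloud(n);l=loc(w,P);y,z=l[...,1],l[...,2]-180;r=np.hypot(y,z)
    m_=camera_model(n);R=cv2.Rodrigues(np.array(m_["rvec"],float))[0];cam=loc(-R.T@np.array(m_["tvec"],float).ravel(),P)
    f=l[...,0]-(-24+14/85*(r-64))
    m=(abs(f)<4)&(r<98)&(r>45)&(p_.min(-1)>80)&(np.ptp(p_,axis=-1)<40)
    a=np.degrees(np.arctan2(-y,z))
    v0=np.exp(5j*np.radians(a[m])).mean();ph=np.degrees(np.angle(v0))/5
    for k in range(5):
        c=ph+72*k;d=(a-c+180)%360-180;q=m&(abs(d)<14)
        if q.sum()>8:
            off=np.median((r*np.sin(np.radians(d)))[q]);v=c+np.degrees(off/np.median(r[q]));v=(v+180)%360-180
            print(n,"spoke",v.round(1),q.sum(),"f",np.median(f[q]).round(1),"-> valve",((v+36+36)%72-36).round(1))
    q=red(p_)&(abs(l[...,0])<25)&(r<106)&(r>70)
    if q.sum()>2:
        c=np.median(l[q],0);d=c-cam;d[2]=0;d/=np.linalg.norm(d);c2=c+4.3*d;print(n,"valve",c.round(1),"axis",c2.round(1),np.degrees(np.arctan2(-c2[1],c2[2]-180)).round(1),q.sum())
E
python3 -m handwheel '[[-0.012,0,0,0,0,0,-1],[-0.012,0,-0.02,0,0,0,-1],[-0.012,0,-0.05,0,0,0,-1],[-0.012,0,-0.075,0,0,0,-1],[-0.012,0,-0.075,0,0,0,-1]]';python3 v.py 2>/dev/null
```

```text
clock: 11.2
position: [502.2, -249.9, 224.1]
ee_rot: [0.099, 0.846, -0.062, 0.52]
contact_force: [-0.3, -0.2, -0.3]
gripper_width: 0.2
grasp_force: 0.0
t 11.2 local [-60.1  65.5 224.1] tool z [ 0.838  0.305 -0.452] tool y [-0.342  0.94  -0.002] J [-0.73  0.08 -0.51 -1.71 -0.44  0.39] F [-0.1 -0.4 -0.3] w 0.2
scene spoke -32.0 61 f 0.6 -> valve 4.0
scene spoke 112.6 55 f 0.3 -> valve 4.6
scene spoke -173.7 62 f 0.5 -> valve 6.3
scene spoke -101.5 81 f 0.9 -> valve 6.5
scene valve [ -6.   -4.3 267.5] axis [ -1.9  -5.7 267.5] 3.7 13
top spoke -29.0 57 f 1.8 -> valve 7.0
top spoke 37.1 63 f 1.3 -> valve 1.1
top spoke 108.1 37 f 1.4 -> valve 0.1
top spoke -99.2 43 f 2.4 -> valve 8.8
```

```bash
python3 -m handwheel '[[0,0,0.025,0,0,0,-1],[0,0,0.05,0,0,0,-1],[0,0,0.075,0,0,0,-1],[0.006,0,0.075,0,0,0,-1],[0.012,0,0.075,0,0,0,-1],[0.015,0,0.077,0,0,0,-1],[0.018,-0.001,0.078,0,0,0,-1],[0.02,-0.001,0.079,0,0,0,-1],[0.02,-0.001,0.079,0,0,0,-1]]' | tail -4
python3 -m handwheel '[[-0.012,0,0,0,0,0,-1],[-0.012,0,-0.02,0,0,0,-1],[-0.012,0,-0.05,0,0,0,-1],[-0.012,0,-0.075,0,0,0,-1],[-0.012,0,-0.075,0,0,0,-1]]' | tail -4;python3 v.py 2>/dev/null
```

```text
ee_rot: [0.1, 0.847, -0.061, 0.519]
contact_force: [0.4, -0.0, 0.6]
gripper_width: -0.1
grasp_force: 0.5
ee_rot: [0.099, 0.847, -0.062, 0.519]
contact_force: [0.6, -0.2, 0.1]
gripper_width: 0.0
grasp_force: 0.0
t 13.05 local [-60.1  64.  214.7] tool z [ 0.838  0.303 -0.453] tool y [-0.341  0.94  -0.002] J [-0.75  0.1  -0.52 -1.75 -0.47  0.46] F [0.7 0.2 0.1] w 0.0
scene spoke 32.6 21 f -0.3 -> valve -3.4
scene spoke -179.1 53 f 0.2 -> valve 0.9
scene spoke -106.9 76 f 0.2 -> valve 1.1
scene spoke -37.3 77 f 0.1 -> valve -1.3
scene valve [ -4.9   3.9 267. ] axis [ -0.8   2.5 267. ] -1.7 14
top spoke 33.0 65 f 1.4 -> valve -3.0
top spoke 102.3 40 f 1.7 -> valve -5.7
top spoke -105.0 39 f 2.2 -> valve 3.0
top spoke -33.9 63 f 1.4 -> valve 2.1
```

The estimates agree on about -0.3°, which is near enough to upright. Now the pedal.

Run:
```python
from k import *
j=read_state()["joints"][:5]
for lp,yaw,tilt in[((-130,55,240),22,40),((-140,30,220),20,52),((-130,15,150),15,65),((-120,3,90),10,75),((-120,3,35),10,75)]:
    q=ik(lp,yaw,tilt,[j]);print(lp,yaw,tilt,[x.round(2) for x in q]);j=q[0] if q else j
print(goaly((-140,40,230),20,50))
```

```text
(-130, 55, 240) 22 40 []
(-140, 30, 220) 20 52 []
(-130, 15, 150) 15 65 [array([-0.19,  0.07, -0.82,  0.22, -0.26])]
(-120, 3, 90) 10 75 [array([-0.22,  0.24, -0.72,  0.14, -0.36])]
(-120, 3, 35) 10 75 []
[0.024, 0.005, -0.083, -0.001, 0.402, -0.0]
```

Run:
```python
from k import *
g=np.random.default_rng(0);ST=[g.uniform(lo,hi) for _ in range(15)]
print([x.round(2) for x in ik((-119,3,35),30,88,ST)])
j0=read_state()["joints"][:5];print(read_state()["joints"])
for path in([((-110,40,240),30,30),((-115,20,240),30,45),((-119,5,220),30,60),((-119,3,180),30,75),((-119,3,120),30,88),((-119,3,80),30,88),((-119,3,30),30,88)],[((-100,20,240),30,35),((-110,-40,250),30,45),((-119,-40,240),30,60),((-119,0,180),30,80),((-119,3,80),30,88),((-119,3,30),30,88)]):
  j=j0;print()
  for lp,yaw,tilt in path:
    q=ik(lp,yaw,tilt,[j]);print(lp,yaw,tilt,[x.round(2) for x in q]);j=q[0] if q else j
print(goaly((-110,-40,250),30,45))
```

```text
[array([-0.25,  0.41, -0.55, -0.01, -0.58])]
[-0.75487017  0.10126797 -0.52145698 -1.75519184 -0.46669593  0.46033624]

(-110, 40, 240) 30 30 [array([-0.76, -0.01, -0.5 , -1.35, -0.61])]
(-115, 20, 240) 30 45 [array([-0.45, -0.06, -0.52, -0.66, -0.45])]
(-119, 5, 220) 30 60 [array([-0.34, -0.01, -0.53, -0.27, -0.56])]
(-119, 3, 180) 30 75 [array([-0.29,  0.12, -0.5 , -0.09, -0.7 ])]
(-119, 3, 120) 30 88 [array([-0.25,  0.28, -0.47, -0.01, -0.79])]
(-119, 3, 80) 30 88 [array([-0.25,  0.34, -0.51, -0.01, -0.69])]
(-119, 3, 30) 30 88 [array([-0.25,  0.42, -0.55, -0.01, -0.57])]

(-100, 20, 240) 30 35 [array([-0.69, -0.01, -0.46, -1.14, -0.56])]
(-110, -40, 250) 30 45 [array([-0.67, -0.02, -0.42, -0.76, -0.63])]
(-119, -40, 240) 30 60 [array([-0.48, -0.01, -0.45, -0.33, -0.67])]
(-119, 0, 180) 30 80 [array([-0.28,  0.15, -0.46, -0.05, -0.8 ])]
(-119, 3, 80) 30 88 [array([-0.25,  0.34, -0.51, -0.01, -0.69])]
(-119, 3, 30) 30 88 [array([-0.25,  0.42, -0.55, -0.01, -0.57])]
[0.006, -0.081, -0.091, -0.143, 0.313, -0.103]
```

```bash
python3 -c "
from k import *
print(goaly((-110,40,240),30,30),goaly((-115,20,240),30,45))"
```

```text
[0.002, -0.005, -0.062, -0.154, 0.052, -0.083] [0.007, -0.022, -0.072, -0.143, 0.313, -0.103]
```

```bash
python3 -m handwheel '[[0,0,-0.03,-0.06,0.02,-0.03,-1],[0.002,-0.005,-0.062,-0.154,0.052,-0.083,-1],[0.004,-0.013,-0.067,-0.15,0.18,-0.093,-1],[0.007,-0.022,-0.072,-0.143,0.313,-0.103,-1],[0.007,-0.022,-0.072,-0.143,0.313,-0.103,-1],[0.007,-0.022,-0.072,-0.143,0.313,-0.103,-1]]' | tail -3; python3 -c "
from k import *
here();print(goaly((-119,5,220),30,60),goaly((-119,3,180),30,75),goaly((-119,3,120),30,88))"
```

```text
contact_force: [0.2, 0.8, -0.3]
gripper_width: 0.2
grasp_force: 0.0
t 13.9 local [-114.2   22.4  240.2] tool z [ 0.611  0.357 -0.706] tool y [-0.505  0.863 -0.   ] J [-0.44 -0.05 -0.51 -0.66 -0.45 -0.68] F [-0.3  0.7 -0.3] w 0.2
[0.023, -0.013, 0.005, 0.003, 0.263, 0.004] [0.052, -0.014, 0.033, 0.002, 0.525, 0.005] [0.095, -0.014, 0.075, 0.002, 0.751, 0.005]
```

```bash
python3 -m handwheel '[[0.012,-0.007,0.002,0,0.13,0,-1],[0.023,-0.013,0.005,0.003,0.263,0.004,-1],[0.037,-0.014,0.019,0.002,0.394,0.004,-1],[0.052,-0.014,0.033,0.002,0.525,0.005,-1],[0.073,-0.014,0.054,0.002,0.638,0.005,-1],[0.095,-0.014,0.075,0.002,0.751,0.005,-1],[0.095,-0.014,0.075,0.002,0.751,0.005,-1]]' | tail -3; python3 v.py 2>/dev/null; python3 - <<'E' 2>/dev/null
from k import *
p_,w=cloud('scene');l=loc(w,np.load('P.npy'))
m=red(p_)&(l[...,0]<-90)&(l[...,0]>-150)&(abs(l[...,1])<40)&(l[...,2]>30);print(m.sum(),np.nanmean(l[m],0).round(1),np.nanmin(l[m],0),np.nanmax(l[m],0))
print(goaly((-119,3,70),30,88),goaly((-119,3,30),30,88))
cv2.imwrite('pics/s4.png',cv2.resize(p_[70:270,230:470],None,fx=3,fy=3))
E
```

```text
contact_force: [0.3, -0.1, 0.2]
gripper_width: 0.6
grasp_force: 0.0
t 14.775 local [-121.6    1.2  115.9] tool z [ 0.021  0.019 -1.   ] tool y [-0.495  0.869  0.006] J [-0.25  0.28 -0.47 -0.02 -0.79 -1.37] F [0.3 0.1 0.2] w 0.6
scene spoke -37.4 86 f 0.8 -> valve -1.4
scene spoke -178.6 28 f 0.9 -> valve 1.4
scene spoke -106.3 82 f 0.3 -> valve 1.7
scene valve [ -5.5   3.4 267. ] axis [ -1.4   2.1 267. ] -1.4 14
top spoke -33.3 59 f 1.8 -> valve 2.7
top spoke 32.1 33 f 1.8 -> valve -3.9
top spoke -105.2 38 f 2.2 -> valve 2.8
153 [-121.5    3.5   55. ] [-137.68724125  -22.94872953   48.8451496 ] [-100.66531037   28.77987455   60.01757027]
[-0.0, 0.001, 0.05, 0.002, 0.001, -0.006] [0.001, 0.001, 0.09, 0.002, 0.001, -0.006]
```

View pics/s4.png

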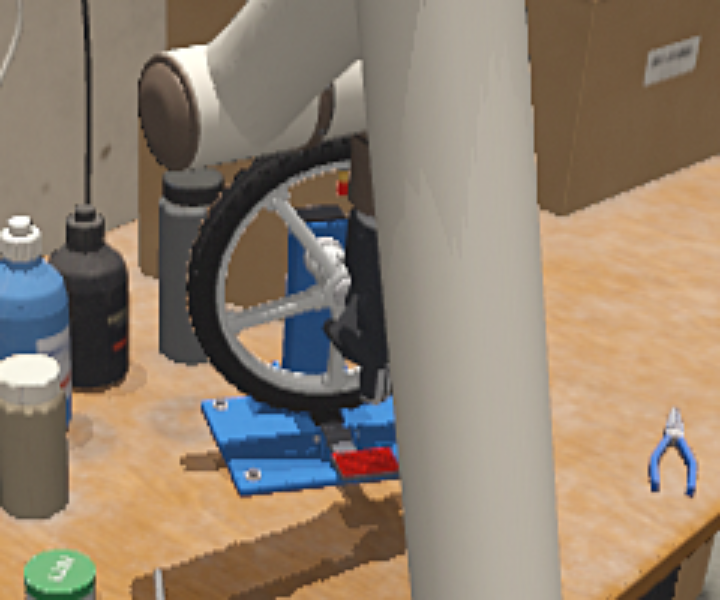

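The valve cap is still at the top (crop (343,188)). The fingertips stand above the red pad (365,462). I'll press straight down.

```bash
python3 -m handwheel '[[0,0.001,0.02,0,0,0,-1],[0,0.001,0.04,0,0,0,-1],[0,0.001,0.055,0,0,0,-1],[0,0.001,0.06,0,0,0,-1],[0,0.001,0.064,0,0,0,-1],[0,0.001,0.068,0,0,0,-1],[0,0.001,0.072,0,0,0,-1],[0,0.001,0.075,0,0,0,-1],[0,0.001,0.077,0,0,0,-1],[0,0.001,0.077,0,0,0,-1]]' | tail -3; python3 -c "
from k import *
here()"
```

```text
contact_force: [-2.1, 1.6, 3.2]
gripper_width: 0.1
grasp_force: 1.5
t 16.175 local [-119.8    3.3   43. ] tool z [ 0.027  0.017 -0.999] tool y [-0.496  0.869  0.002] J [-0.25  0.39 -0.55 -0.01 -0.6  -1.38] F [-2.6  0.1  3.2] w 0.1
```

```bash
python3 -m handwheel '[[0,0,0.002,0,0,0,-1],[0,0,0.004,0,0,0,-1],[0,0,0.006,0,0,0,-1],[0,0,0.008,0,0,0,-1],[0,0,0.008,0,0,0,-1]]' | tail -3; python3 -c "
from k import *
here()"
```

```text
contact_force: [-8.0, 6.3, 17.3]
gripper_width: -0.3
grasp_force: 9.3
t 16.8 local [-120.1    3.2   36.2] tool z [ 0.026  0.017 -1.   ] tool y [-0.496  0.868  0.002] J [-0.25  0.4  -0.56 -0.01 -0.58 -1.38] F [-10.1   0.8  17.3] w -0.3
```

Near the stop (z 36, 17 N). I'll press a little more to be sure.

```bash
python3 -m handwheel '[[0,0,0.002,0,0,0,-1],[0,0,0.004,0,0,0,-1],[0,0,0.005,0,0,0,-1],[0,0,0.005,0,0,0,-1]]' | tail -3; python3 -c "
from k import *
here()"
```

```text
contact_force: [-15.4, 12.9, 45.3]
gripper_width: -0.1
grasp_force: 24.5
t 17.3 local [-119.9    3.1   34.9] tool z [ 0.027  0.016 -1.   ] tool y [-0.497  0.868  0.001] J [-0.25  0.41 -0.56 -0.01 -0.58 -1.37] F [-19.9   2.3  45.3] w -0.1
```

```bash
python3 -m handwheel '[[0,0,-0.005,0,0,0,-1],[0,0,-0.015,0,0,0,-1],[0,0,-0.04,0,0,0,-1],[0,0,-0.08,0,0,0,-1],[0,0,-0.12,0,0,0,-1],[0.03,0,-0.13,0,0,0,-1],[0.06,0,-0.13,0,0,0,-1],[0.06,0,-0.13,0,0,0,-1]]' | tail -3; python3 v.py 2>/dev/null; python3 - <<'E' 2>/dev/null
from k import *
p_,w=cloud('scene');l=loc(w,np.load('P.npy'))
m=red(p_)&(l[...,0]<-90)&(l[...,0]>-150)&(abs(l[...,1])<40)&(l[...,2]>15);print(m.sum(),np.nanmean(l[m],0).round(1),np.nanmin(l[m],0),np.nanmax(l[m],0))
cv2.imwrite('pics/s5.png',cv2.resize(p_[70:270,230:470],None,fx=3,fy=3))
E
```

```text
contact_force: [-0.4, -0.2, -0.2]
gripper_width: -0.7
grasp_force: 0.0
t 18.3 local [-174.2  -28.7  158.5] tool z [ 0.032  0.019 -0.999] tool y [-0.495  0.869  0.   ] J [-0.28  0.13 -0.54 -0.01 -0.86 -1.35] F [-0.2 -0.4 -0.2] w -0.7
scene spoke 32.8 75 f 0.7 -> valve -3.2
scene spoke 104.8 12 f 1.9 -> valve -3.2
scene spoke -179.2 56 f 0.8 -> valve 0.8
scene spoke -106.3 80 f 1.0 -> valve 1.7
scene spoke -37.2 84 f 0.5 -> valve -1.2
scene valve [ -6.5   3.7 267.8] axis [ -2.4   2.4 267.8] -1.5 14
top spoke 32.9 66 f 1.6 -> valve -3.1
top spoke 102.0 42 f 1.9 -> valve -6.0
top spoke -104.8 40 f 2.4 -> valve 3.2
top spoke -33.7 61 f 1.7 -> valve 2.3
147 [-124.5    2.4   35.4] [-138.8726077   -23.56660169   25.70998509] [-105.38513966   28.2002578    41.57410102]
```

View pics/s5.png

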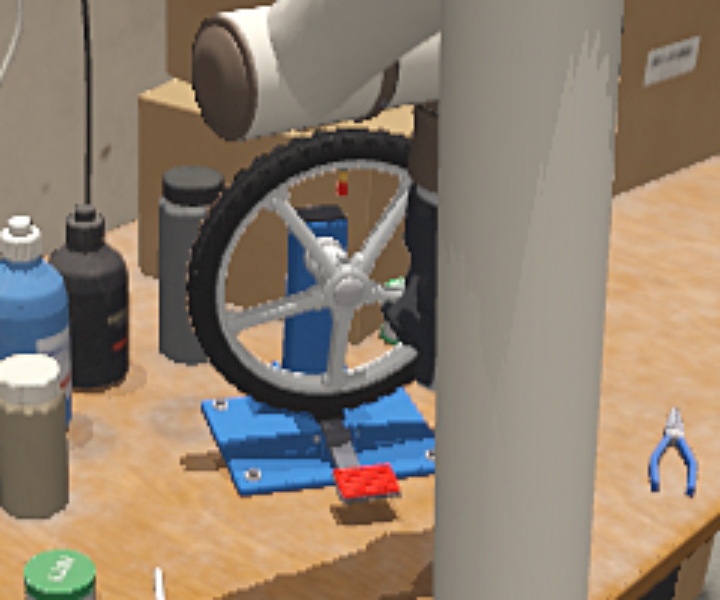

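The valve cap is upright at crop (343,185), above the hub at (347,288), with a spoke error of about -1°. The pad is about 20 mm down (367,480), and the robot is touching nothing.

```bash
python3 -c "
from bench import job_done
print(job_done())"
```

```text
the job is handed in; nothing more can be done
None
```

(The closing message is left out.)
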